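# Snap the gas-cabinet key onto the safety hook

## Robot

A 7-joint arm with a two-finger parallel gripper is mounted at the origin on a cart in front of the work surface, level with it; the furniture and walls round the work are solid. World frame = base frame: x ahead of the robot, y to its left, z up, the work surface at z = 0. Lengths are in m, angles in rad, forces in N, time in s.
With the tool pointing down it reaches from about 0.425 to 0.95 m from the base axis. Payload 16.7 kg.
Tool frame: the origin (TCP) lies midway between the tips of the shut fingers; the grasp point (between the pads) lies 19 mm behind it (manip.grip_point_offset is the distance from the TCP to the grasp point, in m); z points along the fingers, y is the line along which they close (so a half turn about z gives the same grasp; the last joint's range is limited). The gripper opens to 94 mm and grips with 3 to 60 N. Pads are 16 mm wide; open, the fingers measure 119 mm over their backs; the gripper's body (75 mm by 177 mm) begins 78 mm behind the grasp point.
Start: joints at [1.016, 0.426, 0.074, 1.606, -0.034, 1.111, -0.067], TCP at [0.266, -0.62, 0.205] pointing down, gripper open.
Joint ranges: [-2.85, 2.85], [-0.5, 2.14], [-1.23, 1.37], [0.21, 2.46], [-1.02, 4.16], [0.16, 2.05], [-2.73, 2.73]. Speed limits (rad/s): [1.89, 1.89, 2.39, 2.39, 3.01, 3.01, 3.01].

## Interface

Orientations are given as a unit quaternion [w, x, y, z].
In Python, from cell import get_obs, eyes, manip gives the robot as it stands.
- The arm moves only by the tool jog_arm, never from a script. Its arguments are lists of equal length, an entry for each row: "slide": the shift along the tool's x, y, z in m, a list of three; "yaw": the turn about the tool's z in degrees; "hand": the finger opening in m, from 0 to 0.094. A call has exactly 5 rows; each row is the pose to reach, as a shift and turn from the pose commanded when the call began, along the tool's axes at that moment; what a row does not reach only later rows make up. A row lasts 1/8 s, in which the tool goes at most 62.5 mm and 10.7 degrees, less where a joint would pass 70% of its speed; a pose out of reach is approached as far as the arm can. A call with a gripper value outside its range is refused whole. The fingers move at their own pace and stop on an object; "newtons" is the grip in N (left out, the last holds). Time passes only in rows, so rows that repeat a pose let the fingers close, or fill a call up. It gives the time, the measured TCP pose, the force, the opening and the grip force at its end, in the units of the state.
- get_obs(): the state, without advancing time (a new reading comes with each control period).
- eyes.snapshot(name): name is "scene" or "top" or "wrist"; returns a dict with "pixels" (384x512x3 uint8, red, green, blue), "K" (3x3 intrinsics, pixels), "k1" (the pictures are not rectified: a ray, as slopes to the right and down, at radius r is drawn at 1 + k1 r^2 times it, then the intrinsics apply), "origin" and "orientation" of the camera in the world; the wrist camera has in their place "tool_from_camera" (4x4, takes a point from camera to tool coordinates, whose origin is the TCP and whose axes are the flange's). Camera axes: x right, y up, looking along -z (the intrinsics and any distortion apply to the point x, -y, -z); pixel columns grow to the right and rows downward; lengths in m; the calibration is good to about 2 mm. A picture is of the moment at which its call begins: read the wrist's pose just before it. There is no depth.
- manip.hand_in(): hands the job in; it is judged then, once.
The state is a dict: "time": time; "q": joint angles; "qd": joint speeds; "joint_efforts": joint torques, N m; "eef_pos": TCP position; "eef_rot": TCP orientation; "ft_force": force on the tool from outside, world axes, zero at the start; "torque": the same for the moment, N m; "finger_gap": opening from 0.0 (shut) to 1.0 (fully open); "grasp_force": force on a finger pad.
Only numpy, scipy, OpenCV 4.12 (cv2) and the standard library are available. Lean on these libraries where they do the work, as an engineer would, in place of code of your own. Each camera call takes 0.05 s, during which the arm holds its last target. There are 200 camera calls.

## Task

Take the key with the wide steel bow (the spare key beside it has only a small eye; leave it and the other things on the bench alone) and hang it on the snap hook of the stand: press the hook's sprung gate inward with the far bar of the bow, let the bar drop into the hook so that the gate snaps shut behind it, and let go so that the key hangs down freely, no longer swinging much. Be gentle with the stand: feel for the gate, and do not ram the hook or force the gate against its stop.

Things in the scene. Friction and masses are not known exactly. Their poses are not given: they have to be found in the camera images.
- key: the key to hang, about 80 g: grey plastic block 72 (x) x 24 (y) x 20 (z) mm with black inlay on top, a steel key bit sticking 18 mm out of its -x end, and at its +x end a rigid wide bow of 5 mm steel wire at half the block's height, 42 mm wide over all. Origin: centre of the block's underside; x points along the key to the bow, z up as it lies flat on the bench.
- key_bar (a point): middle of the straight far bar of the key's bow: 92 mm along x and 10 mm up from the key's origin. The bar runs along the key's y, straight for 24 mm, 5 mm thick; the open space between it and the block's face is 53 mm long and 32 mm wide.
- spare_key: the spare key, to be left alone: same grip block, but only a small eye that ends 17 mm beyond the block's +x end. Origin: centre of the underside of its block.
- stand: fixed bench stand: base plate x = -30 to +110, y = -120 to +30 mm, 12 mm thick; an 18 mm post at x = 70, y = -78 mm; from its top a cross arm along +y to a grey clamp boss (26 mm) at x = 70, y = 0, up to z = 298 mm, that holds a rod with the steel snap hook. Origin on the bench, z up; the gate faces -x: push the bow in along +x. Contact forces on stand and hook must stay under 15 N.
- stand_rod (a point): on the stand, 285 mm straight above its origin: on the axis of the 10 mm rod that runs along the stand's x. The hook of 8 mm wire hangs under the rod's front end; the rod is firmly clamped more or less far out, so the hook's axis is at x = c in the stand's frame, c anywhere from -40 to +40 mm and not measured (find it by touch or sight), y = 0. The hook lies in the stand's x-z plane.
- stand_bowl (a point): on the stand, 194 mm straight above its origin: height of the inner bottom of the hook's bowl, a half circle (wire centre radius 18 mm about x = c, z = 208 mm). Back wire at x = c + 18 mm; the blunt nose in front at x = c - 18 mm (4 mm to each side), its top at z = 220 mm. A bar hanging in the bowl has its middle at z = 196 mm.
- stand_gate (a point): on the stand, 230 mm straight above its origin: a good height to press the gate. Pushed along +x there, the bow bar's middle meets the gate at x = c - 18 mm, is clear behind the nose from c - 11 mm, and the gate reaches its stop at about c - 7 mm. So 7 to 11 mm past first touch the bar can be lowered behind the nose; below about z = 212 mm the gate springs shut over it.
- gate (a joint): angle of the gate, a 6 mm bar from a hinge at x = c - 16 mm, z = 262 mm (stand frame) down to its round end at x = c - 11 mm, z = 214 mm behind the nose. 0 shut, positive pressed inward, stop at 0.34 rad. Its spring pushes it shut: a bar at z = 230 mm feels 2 to 3 N at first touch and 4 to 5 N near the stop.
- petri_dish: clear round dish, 61 mm across, 14 mm high, a bystander. Origin: centre of its underside.
- beaker_pp: small clear plastic beaker, about 50 mm across, 58 mm high, a bystander. Origin: centre of its underside.
- jar_red: white jar with red lid, 50 mm across, 72 mm high, a bystander. Origin: centre of its underside.

How it is judged:
By the outcome, as a careful person would: the job done as asked, in the order asked, and still so for the second after the job is handed in, with the robot touching nothing.
It also fails if it takes over 67 s, if anything falls off the work surface, if the arm or the gripper's body presses on something with over 40 N, if the wrist force passes 120 N, or if a joint passes its speed limit or range.

## Working session

There is one attempt and no reset: what is moved stays moved. The work goes in short steps, Python scripts to look and compute and a tool call to move; the robot and the scene stay as the last step left them, time stands still between calls to the robot, and variables do not carry over. Pictures are saved under pics/ and viewed, at most 10 in all, crops included, and the job is handed in when it is done.

Besides the shell and the picture viewer there is one more tool, called after "Call:" as name(argument=value, ...), one argument or row to a line, values as JSON. jog_arm: Moves the arm, as the interface text tells. Its arguments: {"type":"object","properties":{"slide":{"type":"array"},"yaw":{"type":"array"},"hand":{"type":"array"},"newtons":{"type":"number"}},"required":["slide","yaw","hand"]}

```bash
mkdir -p pics; cat > h.py <<'E'
import numpy as np, cv2
from cell import get_obs, eyes, manip
from scipy.spatial.transform import Rotation as R
def rot(q): return R.from_quat([q[1],q[2],q[3],q[0]]).as_matrix()
def snap(n,fn=None):
    o=get_obs(); s=eyes.snapshot(n)
    if n=="wrist":
        T=np.array(s["tool_from_camera"]); Rt=rot(o["eef_rot"])
        s["R"]=Rt@T[:3,:3]; s["o"]=Rt@T[:3,3]+np.array(o["eef_pos"])
    else: s["R"]=rot(s["orientation"]); s["o"]=np.array(s["origin"])
    if fn: cv2.imwrite("pics/"+fn,s["pixels"][...,::-1])
    return s
def ray(s,u,v):
    K=np.array(s["K"]); d=np.linalg.inv(K)@[u,v,1.]; k=s["k1"]
    x=d[:2].copy()
    for _ in range(20): x=d[:2]/(1+k*(x@x))
    r=s["R"]@[x[0],-x[1],-1.]; return s["o"],r/np.linalg.norm(r)
def onz(s,u,v,z):
    o,r=ray(s,u,v); return o+r*(z-o[2])/r[2]
def proj(s,P):
    c=s["R"].T@(np.array(P)-s["o"]); x=np.array([c[0],-c[1]])/-c[2]
    x=x*(1+s["k1"]*(x@x)); return (np.array(s["K"])@[*x,1])[:2]
def tri(a,b):
    A=np.zeros((3,3));B=np.zeros(3)
    for o,r in (a,b):
        M=np.eye(3)-np.outer(r,r);A+=M;B+=M@o
    return np.linalg.solve(A,B)
E
python3 - <<'E'
from h import *
o=get_obs();print(o)
for n in("scene","top","wrist"):
    s=snap(n,n+"0.png");print(n,s["K"],s["k1"],s["o"],s["R"].round(3))
print(manip.grip_point_offset)
E
```

```text
{'time': 0.0, 'q': array([ 1.01551025,  0.42675368,  0.07383399,  1.60662052, -0.03405234,
        1.11077652, -0.06709264]), 'qd': array([-1.35864354e-03,  1.25407632e-04, -1.75998150e-03, -1.94885833e-03,
       -3.97223436e-05, -1.01261620e-03,  5.04903177e-05]), 'joint_efforts': array([ 1.88046884e-03, -9.35827374e+01,  3.66763003e+00, -4.54182351e+01,
       -4.85809625e-02,  2.02695286e-02,  1.56477472e-04]), 'eef_pos': array([ 0.26624221, -0.61979371,  0.2047547 ]), 'eef_rot': array([-6.19807460e-04,  9.79486317e-01,  2.01509631e-01, -1.95727670e-04]), 'ft_force': array([-0.18621602, -0.35706998, -0.07592736]), 'torque': array([-0.0338314 , -0.0336362 ,  0.01383303]), 'grasp_force': 0.0, 'finger_gap': 0.9999863120378332}
scene [[361.42948969   0.         251.09511918]
 [  0.         361.42948969 194.2099213 ]
 [  0.           0.           1.        ]] 0.02067571967337832 [-0.05779669  0.71453663  0.56573439] [[-0.689  0.336 -0.643]
 [-0.725 -0.288  0.626]
 [ 0.025  0.897  0.442]]
top [[354.57694791   0.         253.00919458]
 [  0.         354.57694791 196.39940784]
 [  0.           0.           1.        ]] -0.07240653100174292 [0.34350362 0.153802   1.14158651] [[ 0.01   0.983 -0.185]
 [-1.     0.009 -0.005]
 [-0.004  0.185  0.983]]
wrist [[290.12809334   0.         257.78491708]
 [  0.         290.12809334 190.96631677]
 [  0.           0.           1.        ]] -0.028504971418920274 [ 0.33254315 -0.59165809  0.38230331] [[ 0.396  0.89   0.226]
 [-0.918  0.384  0.098]
 [ 0.    -0.247  0.969]]
0.0188
```

View pics/scene0.png

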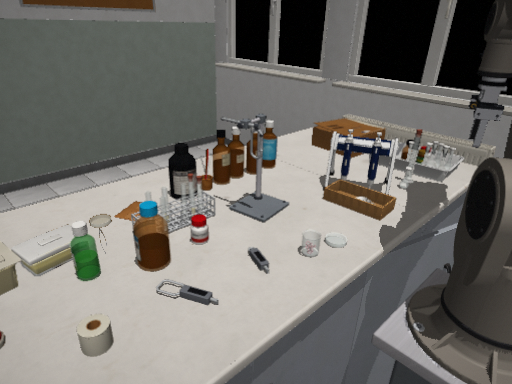

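View pics/top0.png

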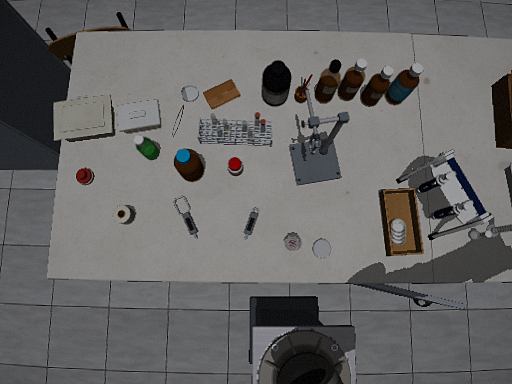

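The wide-bow key is at scene (187,292) / top (187,215), the spare at top (251,222), and the stand at top (315,160) with the hook near (303,122). I'll enlarge these areas.

```bash
python3 - <<'E'
from h import *
t=cv2.imread("pics/top0.png");s=cv2.imread("pics/scene0.png")
f=lambda im,x,y,w,h,k:cv2.resize(im[y:y+h,x:x+w],None,fx=k,fy=k,interpolation=cv2.INTER_CUBIC)
a=f(t,165,190,50,50,6);b=f(t,280,85,80,50,6)[:, :480];c=f(s,210,105,100,60,5);d=f(s,150,270,75,40,4)
im=np.zeros((600,800,3),np.uint8)
im[:300,:300]=a;im[:300,310:790]=b;im[300:600,:500]=c;im[300:460,500:800]=d
cv2.imwrite("pics/m1.png",im)
E
```

```text
(no output)
```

View pics/m1.png

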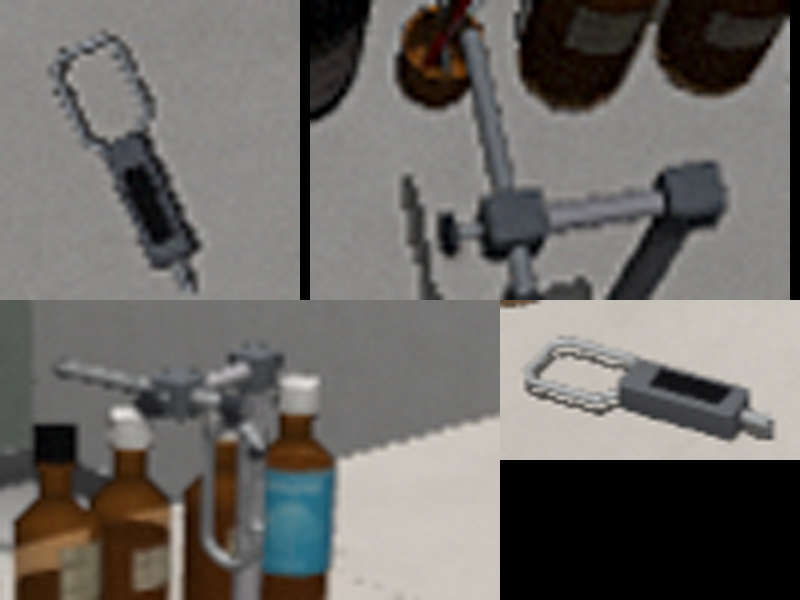

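```bash
python3 - <<'E'
from h import *
s=snap("top");g=s["pixels"].astype(int);hsv=cv2.cvtColor(s["pixels"],cv2.COLOR_RGB2HSV)
bench=np.median(g[245:270,100:200].reshape(-1,3),0);print("bench",bench,"plate",g[172,330],"block",g[216,186])
# plate
m=(np.abs(g-g[172,330]).sum(2)<45).astype(np.uint8);m[:,:280]=0;m[:138]=0;m[195:]=0;m[:,350:]=0
m=cv2.morphologyEx(m,cv2.MORPH_CLOSE,np.ones((9,9)))
c=max(cv2.findContours(m,0,2)[0],key=cv2.contourArea)
pp=np.array([onz(s,*p[0],.012)[:2] for p in c],np.float32)
r=cv2.minAreaRect(pp);print("plate",r,cv2.boxPoints(r))
# key: dark pixels = non bench
for nm,(x0,y0,x1,y1) in dict(key=(165,188,212,245),spare=(235,195,270,245)).items():
    w=(np.abs(g-bench).sum(2)>120)[y0:y1,x0:x1].astype(np.uint8)
    n,l,st,_=cv2.connectedComponentsWithStats(w,connectivity=8);i=1+st[1:,4].argmax();ys,xs=np.where(l==i)
    P=np.array([onz(s,x+x0,y+y0,.012)[:2] for x,y in zip(xs,ys)]);mu=P.mean(0)
    d=cv2.fitLine(P.astype(np.float32),cv2.DIST_L2,0,.01,.01).ravel()[:2]
    d*=np.sign(d@[1,1]);pr=(P-mu)@d;n_=np.array([-d[1],d[0]]);q=(P-mu)@n_
    print(nm,mu,d,np.degrees(np.arctan2(d[1],d[0])),pr.min(),pr.max(),q.min(),q.max(), "bar pt",mu+d*(pr.max()-.0025))
    print(" origin from ends",mu+d*(pr.max()-.0945),mu+d*(pr.min()+.054))
E
```

```text
bench [138. 137. 134.] plate [71 76 81] block [74 79 85]
plate ((0.6853650808334351, -0.04114238917827606), (0.15801765024662018, 0.1523725390434265), 10.067716598510742) [[ 0.59425455  0.02005907]
 [ 0.62089115 -0.12996723]
 [ 0.7764756  -0.10234384]
 [ 0.749839    0.04768245]]
key [0.47248391 0.36592984] [0.8459614  0.53324413] 32.22491 -0.05997739490244741 0.08986766272316934 -0.017997408297395285 0.016195026343067707 bar pt [0.54639358 0.41251813]
 origin from ends [0.46856514 0.36345967] [0.46742727 0.36274242]
spare [0.4700137  0.16647531] [ 0.94500875 -0.32704496] -19.089514 -0.036608181221930325 0.038556852877250386 -0.011795830471976078 0.012117726745954032 bar pt [0.50408775 0.1546831 ]
 origin from ends [0.41714694 0.18477123] [0.48644913 0.1607874 ]
```

Stand yaw ≈ 10°, origin ≈ (0.629, -0.004); key origin ≈ (0.468, 0.363), yaw ≈ 32°. I'll move over via a high waypoint and measure from close by.

```bash
cat > go.py <<'E'
import sys
from h import *
def go(x,y,z,yaw=None):
    o=get_obs();Rm=rot(o["eef_rot"]);d=Rm.T@(np.array([x,y,z])-o["eef_pos"])
    cur=np.degrees(np.arctan2(Rm[1,0],Rm[0,0]));print("slide",d.round(4),"cur yaw",round(cur,2),"turn",None if yaw is None else round(cur-yaw,2),"pos",np.round(o["eef_pos"],4),"t",o["time"],"q7",o["q"][6].round(2))
if __name__=="__main__": go(*map(float,sys.argv[1:]))
E
python3 go.py .45 0 .3 32.2
```

```text
slide [ 0.4134 -0.4972 -0.0946] cur yaw 23.25 turn -8.95 pos [ 0.2663 -0.62    0.2051] t 0.2 q7 -0.07
```

Call:
jog_arm(
  slide=[
    [0.414, -0.496, -0.095],
    [0.414, -0.496, -0.095],
    [0.414, -0.496, -0.095],
    [0.414, -0.496, -0.095],
    [0.414, -0.496, -0.095],
  ],
  yaw=[0, 0, 0, 0, 0],
  hand=[0.094, 0.094, 0.094, 0.094, 0.094],
)

```text
time: 0.82
eef_pos: [0.355, -0.3219, 0.2513]
eef_rot: [0.0, 0.979, 0.202, 0.0]
ft_force: [1.1, -0.2, -0.1]
finger_gap: 1.0
grasp_force: 0.0
```

```bash
python3 go.py .45 0 .3 32.2
```

```text
slide [ 0.2144 -0.2582 -0.0488] cur yaw 23.25 turn -8.95 pos [ 0.355  -0.3219  0.2513] t 0.825 q7 -0.57
```

Call:
jog_arm(
  slide=[
    [0.214, -0.258, -0.049],
    [0.214, -0.258, -0.049],
    [0.214, -0.258, -0.049],
    [0.214, -0.258, -0.049],
    [0.214, -0.258, -0.049],
  ],
  yaw=[0, 0, 0, 0, 0],
  hand=[0.094, 0.094, 0.094, 0.094, 0.094],
)

```text
time: 1.45
eef_pos: [0.4423, -0.0254, 0.2967]
eef_rot: [0.0, 0.98, 0.201, 0.0]
ft_force: [1.0, -1.3, 0.5]
finger_gap: 0.999
grasp_force: 0.0
```

```bash
python3 go.py .43 .345 .22 32.2
```

```text
slide [ 0.1347 -0.3452  0.0766] cur yaw 23.23 turn -8.97 pos [ 0.4423 -0.0254  0.2967] t 1.45 q7 -1.24
```

Call:
jog_arm(
  slide=[
    [0.135, -0.345, 0.077],
    [0.135, -0.345, 0.077],
    [0.135, -0.345, 0.077],
    [0.135, -0.345, 0.077],
    [0.135, -0.345, 0.077],
  ],
  yaw=[-4, -9, -9, -9, -9],
  hand=[0.094, 0.094, 0.094, 0.094, 0.094],
)

```text
time: 2.08
eef_pos: [0.432, 0.2803, 0.2324]
eef_rot: [-0.0, 0.961, 0.277, 0.0]
ft_force: [1.6, -0.9, -0.2]
finger_gap: 1.001
grasp_force: 0.0
```

```bash
python3 go.py .43 .345 .22 32.2
```

```text
slide [ 0.0328 -0.0559  0.0124] cur yaw 32.2 turn 0.0 pos [0.432  0.2803 0.2324] t 2.075 q7 -1.85
```

Call:
jog_arm(
  slide=[
    [0.033, -0.056, 0.012],
    [0.033, -0.056, 0.012],
    [0.033, -0.056, 0.012],
    [0.033, -0.056, 0.012],
    [0.033, -0.056, 0.012],
  ],
  yaw=[0, 0, 0, 0, 0],
  hand=[0.094, 0.094, 0.094, 0.094, 0.094],
)

```text
time: 2.7
eef_pos: [0.4309, 0.3423, 0.221]
eef_rot: [0.0, 0.961, 0.277, 0.0]
ft_force: [0.2, -0.6, -0.3]
finger_gap: 1.001
grasp_force: 0.0
```

```bash
python3 - <<'E'
from h import *
w=snap("wrist","w1.png");s=snap("scene")
a=cv2.resize(w["pixels"],(512,384));b=s["pixels"][110:170,215:295]
im=np.zeros((600,800,3),np.uint8);im[:384,:512]=a
b=cv2.resize(b,None,fx=5,fy=5,interpolation=cv2.INTER_CUBIC);im[300:600,400:800]=b
cv2.imwrite("pics/m2.png",im[...,::-1])
print(get_obs()["eef_pos"])
E
```

```text
[0.43069263 0.34267386 0.22092673]
```

View pics/m2.png

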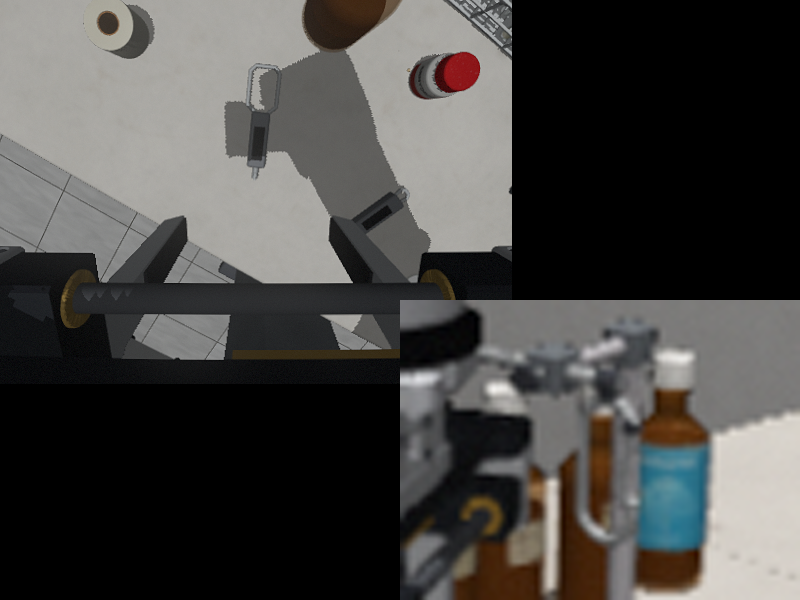

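Wrist view: key block between (258,112) and (257,167), bow bar near (265,66), spare at (380,208). Scene crop: hook bowl bottom near scene px (256,158), back wire near x≈252.

```bash
python3 - <<'E'
from h import *
w=snap("wrist");g=w["pixels"].astype(int)
x0,y0=240,105
m=(g[y0:170,x0:278].sum(2)<100).astype(np.uint8)
n,l,st,ce=cv2.connectedComponentsWithStats(m);i=1+st[1:,4].argmax();ys,xs=np.where(l==i)
P=np.array([onz(w,x+x0,y+y0,.02)[:2] for x,y in zip(xs,ys)]);r=cv2.minAreaRect(P.astype(np.float32));print("inlay",P.mean(0),r,len(P))
d=cv2.fitLine(P.astype(np.float32),2,0,.01,.01).ravel()[:2];d*=np.sign(d[0]);print("dir",np.degrees(np.arctan2(d[1],d[0])))
a=onz(w,264.5,67,.0125)[:2];b=onz(w,257,167,.02)[:2];c=onz(w,255,177,.01)[:2]
print("bar",a,"rear top edge",b,"bit end",c)
u=(a-c)/np.linalg.norm(a-c);print("yaw bar-bit",np.degrees(np.arctan2(u[1],u[0])),"len(146)",np.linalg.norm(a-c),"origin",a-.092*u,c+.054*u,b+.036*u)
# hook: ray-plane in stand frame
s=snap("scene");th=np.radians(10.07);X=np.array([np.cos(th),np.sin(th),0]);Y=np.array([-X[1],X[0],0]);O=np.array([.629,-.0042,0])
def pl(u,v):
    o,r=ray(s,u,v);t=-((o-O)@Y)/(r@Y);p=o+t*r;return (p-O)@X,p[2]
for n_,uv in dict(bowlbot=(256.3,159.),backwire=(252,140),bowlR=(261.5,153)).items():print(n_,np.round(pl(*uv),4))
for c in(-.04,-.02,0,.02,.04):
    print(c,[proj(s,O+X*x+[0,0,z]).round(1).tolist() for x,z in((c,.19),(c+.018,.24),(c-.018,.21),(c,.285))], "boss",proj(s,O+X*.07+[0,0,.285]).round(1))
E
```

```text
inlay [0.48239131 0.36480413] ((0.4823912978172302, 0.36480414867401123), (0.0012570263352245092, 0.0), -147.46400451660156) 2
dir 32.43182
bar [0.54805388 0.40574031] rear top edge [0.43764863 0.34720354] bit end [0.4230958 0.3412696]
yaw bar-bit 27.290962062133577 len(146) 0.1406093666387502 origin [0.46629444 0.36355745] [0.47108504 0.36602911] [0.46964145 0.36370987]
bowlbot [0.0283 0.1856]
backwire [0.0459 0.2405]
bowlR [0.0105 0.2085]
-0.04 [[275.7, 163.0], [271.3, 145.0], [281.5, 157.9], [277.6, 130.7]] boss [245.7 123.6]
-0.02 [[269.9, 161.4], [265.5, 143.5], [275.5, 156.3], [271.5, 129.3]] boss [245.7 123.6]
0 [[264.2, 159.8], [259.8, 142.1], [269.6, 154.7], [265.6, 128.0]] boss [245.7 123.6]
0.02 [[258.6, 158.2], [254.2, 140.7], [263.9, 153.2], [259.8, 126.7]] boss [245.7 123.6]
0.04 [[253.2, 156.7], [248.7, 139.3], [258.3, 151.7], [254.1, 125.4]] boss [245.7 123.6]
```

```bash
python3 go.py .468 .364 .09 29
```

```text
slide [0.0429 0.0022 0.1308] cur yaw 32.2 turn 3.2 pos [0.4305 0.343  0.2208] t 2.9 q7 -2.0
```

Call:
jog_arm(
  slide=[
    [0.043, 0.002, 0.05],
    [0.043, 0.002, 0.1],
    [0.043, 0.002, 0.131],
    [0.043, 0.002, 0.131],
    [0.043, 0.002, 0.131],
  ],
  yaw=[3, 3, 3, 3, 3],
  hand=[0.094, 0.094, 0.094, 0.094, 0.094],
)

```text
time: 3.52
eef_pos: [0.4682, 0.3653, 0.091]
eef_rot: [-0.0, 0.968, 0.252, 0.001]
ft_force: [0.3, 0.1, 0.4]
finger_gap: 0.998
grasp_force: 0.0
```

```bash
python3 - <<'E'
from h import *
w=snap("wrist")
cv2.imwrite("pics/w2.png",cv2.resize(w["pixels"][80:384,120:400],None,fx=2.0,fy=1.9)[:,:,::-1][:600])
E
```

```text
(no output)
```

View pics/w2.png

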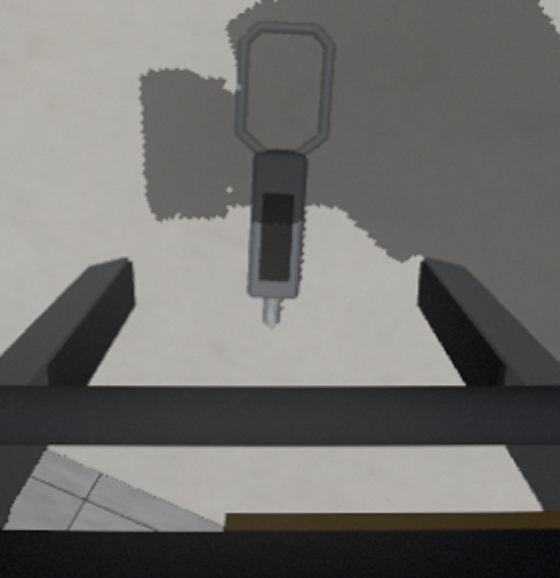

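Block top face runs from (279,152) to (273,297) in the crop, bar at (288,28), bit tip (271,326).

```bash
python3 - <<'E'
from h import *
w=snap("wrist");f=lambda x,y,z:onz(w,120+x/2,80+y/1.9,z)[:2]
a=f(288,28,.010);b=f(273,297,.02);c=f(271,326,.01);e=f(279,153,.02)
for p,q,n in((a,c,"bar-bit 146"),(a,b,"bar-rear 128"),(e,b,"block 72")):
    d=p-q;print(n,np.linalg.norm(d),np.degrees(np.arctan2(d[1],d[0])))
u=(a-c)/np.linalg.norm(a-c);print("origin",a-.092*u,b+.036*u,e-.036*u,c+.054*u)
L=f(249,280,.02);Rr=f(299,280,.02);print("width",np.linalg.norm(L-Rr))
E
python3 go.py .468 .364 .004 30
```

```text
bar-bit 146 0.14557592712628728 26.355136473900178
bar-rear 128 0.12532300290557047 26.346536598763187
block 72 0.07024890708922046 27.142385094544185
origin [0.46797705 0.36388413] [0.47036745 0.3650894 ] [0.46836394 0.36517396] [0.46835704 0.36407239]
width 0.022860505499059394
slide [-0.0013  0.001   0.0874] cur yaw 29.24 turn -0.76 pos [0.4685 0.3654 0.0914] t 3.625 q7 -2.16
```

Call:
jog_arm(
  slide=[
    [-0.001, 0.001, 0.04],
    [-0.001, 0.001, 0.07],
    [-0.001, 0.001, 0.086],
    [-0.001, 0.001, 0.086],
    [-0.001, 0.001, 0.086],
  ],
  yaw=[3, 3, 3, 3, 3],
  hand=[0.094, 0.094, 0.094, 0.06, 0.05],
  newtons=30,
)

```text
time: 4.25
eef_pos: [0.4679, 0.364, 0.0049]
eef_rot: [-0.0, 0.974, 0.227, 0.001]
ft_force: [0.1, 1.1, 0.8]
finger_gap: 0.825
grasp_force: 0.0
```

Call:
jog_arm(
  slide=[
    [0, 0, 0],
    [0, 0, 0],
    [0, 0, 0],
    [0, 0, 0],
    [0, 0, 0],
  ],
  yaw=[0, 0, 0, 0, 0],
  hand=[0.03, 0.01, 0.0, 0.0, 0.0],
  newtons=30,
)

```text
time: 4.88
eef_pos: [0.4673, 0.3634, 0.0036]
eef_rot: [-0.0, 0.974, 0.227, -0.0]
ft_force: [-0.0, 1.3, 0.3]
finger_gap: 0.29
grasp_force: 0.0
```

```bash
python3 - <<'E'
from h import *
o=get_obs();print({k:np.round(o[k],4) for k in("time","eef_pos","ft_force","finger_gap","grasp_force")})
E
```

```text
{'time': np.float64(4.875), 'eef_pos': array([0.4673, 0.3634, 0.0036]), 'ft_force': array([-0.0475,  1.2942,  0.3174]), 'finger_gap': np.float64(0.2902), 'grasp_force': np.float64(0.0)}
```

Call:
jog_arm(
  slide=[
    [0, 0, 0],
    [0, 0, 0],
    [0, 0, -0.01],
    [0, 0, -0.05],
    [0, 0, -0.1],
  ],
  yaw=[0, 0, 0, 0, 0],
  hand=[0.0, 0.0, 0.0, 0.0, 0.0],
  newtons=30,
)

```text
time: 5.5
eef_pos: [0.4667, 0.3631, 0.1046]
eef_rot: [0.0, 0.974, 0.227, -0.001]
ft_force: [0.6, -0.4, -0.3]
finger_gap: 0.251
grasp_force: 30.0
```

```bash
python3 go.py .488 -.029 .2236 10.07
```

```text
slide [-0.1546  0.361  -0.1188] cur yaw 26.27 turn 16.2 pos [0.4667 0.3631 0.1046] t 5.5 q7 -2.19
```

Call:
jog_arm(
  slide=[
    [0, 0, -0.06],
    [-0.02, 0.06, -0.115],
    [-0.05, 0.12, -0.119],
    [-0.075, 0.175, -0.119],
    [-0.1, 0.23, -0.119],
  ],
  yaw=[0, 4, 8, 12, 16],
  hand=[0.0, 0.0, 0.0, 0.0, 0.0],
)

```text
time: 6.12
eef_pos: [0.4786, 0.129, 0.2235]
eef_rot: [-0.0, 0.996, 0.088, 0.001]
ft_force: [0.7, -0.3, -0.2]
finger_gap: 0.251
grasp_force: 30.0
```

```bash
python3 go.py .488 -.029 .2236 10.07
```

```text
slide [-1.850e-02  1.571e-01 -1.000e-04] cur yaw 10.13 turn 0.06 pos [0.4786 0.129  0.2235] t 6.125 q7 -1.88
```

Call:
jog_arm(
  slide=[
    [-0.01, 0.05, 0],
    [-0.018, 0.1, 0],
    [-0.018, 0.14, 0],
    [-0.018, 0.157, 0],
    [-0.018, 0.157, 0],
  ],
  yaw=[0, 0, 0, 0, 0],
  hand=[0.0, 0.0, 0.0, 0.0, 0.0],
)

```text
time: 6.75
eef_pos: [0.489, -0.0271, 0.2226]
eef_rot: [-0.0, 0.996, 0.089, 0.0]
ft_force: [-0.1, 0.5, -0.3]
finger_gap: 0.248
grasp_force: 30.0
```

```bash
python3 - <<'E'
from h import *
o=get_obs();print(o["eef_pos"],o["ft_force"])
s=snap("scene");w=snap("wrist");t=snap("top")
im=np.zeros((600,800,3),np.uint8)
im[:384,:512]=w["pixels"]
im[300:600,400:800]=cv2.resize(s["pixels"][110:170,215:295],None,fx=5,fy=5,interpolation=cv2.INTER_CUBIC)
im[0:300,512:800]=cv2.resize(t["pixels"][90:165,275:347],None,fx=4,fy=4,interpolation=cv2.INTER_CUBIC)
cv2.imwrite("pics/m3.png",im[...,::-1])
E
```

```text
[ 0.48900147 -0.02709289  0.2225653 ] [-0.11723909  0.54310498 -0.34219092]
```

View pics/m3.png

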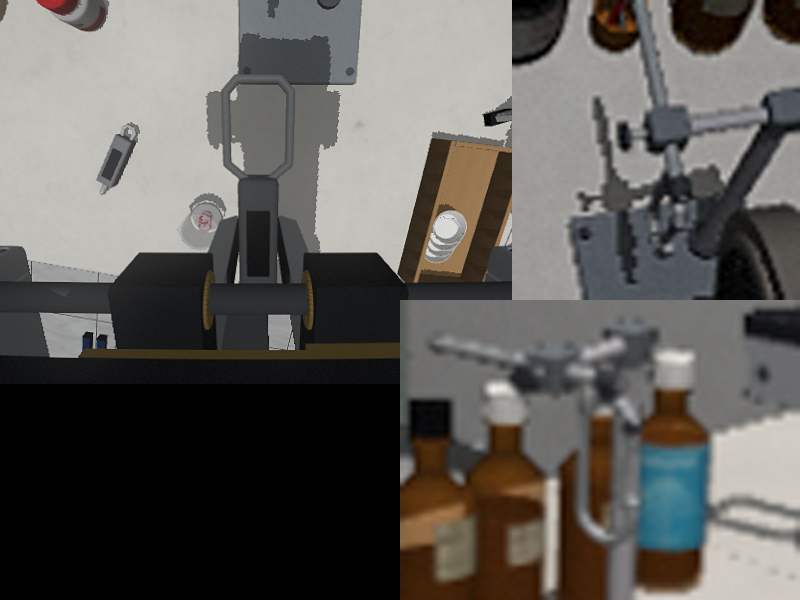

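The key is level in the gripper with the bow free (bar at wrist px (260,78)). The plate's front edge is visible from (239,83) to (356,84), and in the scene view the bow is right of the hook.

```bash
python3 - <<'E'
from h import *
o=get_obs();w=snap("wrist");z=o["eef_pos"][2]+.0064
b=onz(w,260,78,z);print("bar",b,"ahead of TCP",(b-o["eef_pos"])@[np.cos(.177),np.sin(.177),0],"lat",(b-o["eef_pos"])@[-np.sin(.177),np.cos(.177),0])
L=onz(w,239,83,.012);Rr=onz(w,356,84,.012);print("corners",L,Rr,np.linalg.norm(L-Rr))
d=L-Rr;yaw=np.arctan2(-d[0],d[1]);print("yaw",np.degrees(yaw))
X=np.array([np.cos(yaw),np.sin(yaw),0]);Y=np.array([-X[1],X[0],0]);print("O",(L+Rr)/2+.03*X+.045*Y)
E
```

```text
bar [ 0.5809073  -0.00987218  0.22883561] ahead of TCP 0.09329538761008649 lat -0.0010171597794613203
corners [0.59713018 0.01830943 0.012     ] [ 0.62329726 -0.12788452  0.012     ] 0.1485172905802561
yaw 10.147845965376979
O [ 0.63181592 -0.00520584  0.012     ]
```

Call:
jog_arm(
  slide=[
    [0.01, 0.003, 0],
    [0.02, 0.003, 0],
    [0.03, 0.003, 0],
    [0.04, 0.003, 0],
    [0.045, 0.003, 0],
  ],
  yaw=[0, 0, 0, 0, 0],
  hand=[0.0, 0.0, 0.0, 0.0, 0.0],
)

```text
time: 7.58
eef_pos: [0.5345, -0.0216, 0.2221]
eef_rot: [-0.0, 0.996, 0.089, -0.0]
ft_force: [-0.2, 0.2, 0.1]
finger_gap: 0.252
grasp_force: 30.0
```

Call:
jog_arm(
  slide=[
    [0.001, 0, 0],
    [0.002, 0, 0],
    [0.003, 0, 0],
    [0.004, 0, 0],
    [0.004, 0, 0],
  ],
  yaw=[0, 0, 0, 0, 0],
  hand=[0.0, 0.0, 0.0, 0.0, 0.0],
)

```text
time: 8.2
eef_pos: [0.5377, -0.0212, 0.2223]
eef_rot: [-0.0, 0.996, 0.089, 0.0]
ft_force: [-0.5, 0.7, 0.5]
finger_gap: 0.252
grasp_force: 30.0
```

Call:
jog_arm(
  slide=[
    [0.001, 0, 0],
    [0.002, 0, 0],
    [0.003, 0, 0],
    [0.004, 0, 0],
    [0.004, 0, 0],
  ],
  yaw=[0, 0, 0, 0, 0],
  hand=[0.0, 0.0, 0.0, 0.0, 0.0],
)

```text
time: 8.82
eef_pos: [0.5417, -0.0204, 0.2223]
eef_rot: [-0.0, 0.996, 0.089, -0.0]
ft_force: [0.6, -0.0, -1.3]
finger_gap: 0.247
grasp_force: 30.0
```

Call:
jog_arm(
  slide=[
    [0.001, 0, 0],
    [0.002, 0, 0],
    [0.003, 0, 0],
    [0.003, 0, 0],
    [0.003, 0, 0],
  ],
  yaw=[0, 0, 0, 0, 0],
  hand=[0.0, 0.0, 0.0, 0.0, 0.0],
)

```text
time: 9.45
eef_pos: [0.5446, -0.0199, 0.2223]
eef_rot: [-0.0, 0.996, 0.089, -0.0]
ft_force: [-0.3, -0.0, -0.2]
finger_gap: 0.253
grasp_force: 30.0
```

Call:
jog_arm(
  slide=[
    [0.001, 0, 0],
    [0.002, 0, 0],
    [0.002, 0, 0],
    [0.002, 0, 0],
    [0.002, 0, 0],
  ],
  yaw=[0, 0, 0, 0, 0],
  hand=[0.0, 0.0, 0.0, 0.0, 0.0],
)

```text
time: 10.07
eef_pos: [0.5466, -0.0196, 0.2223]
eef_rot: [-0.0, 0.996, 0.089, -0.0]
ft_force: [-0.6, -0.1, -1.7]
finger_gap: 0.252
grasp_force: 30.0
```

Call:
jog_arm(
  slide=[
    [0.001, 0, 0],
    [0.002, 0, 0],
    [0.002, 0, 0],
    [0.002, 0, 0],
    [0.002, 0, 0],
  ],
  yaw=[0, 0, 0, 0, 0],
  hand=[0.0, 0.0, 0.0, 0.0, 0.0],
)

```text
time: 10.7
eef_pos: [0.5485, -0.0193, 0.2223]
eef_rot: [-0.0, 0.996, 0.089, -0.0]
ft_force: [-0.8, -1.2, -0.1]
finger_gap: 0.257
grasp_force: 30.0
```

Call:
jog_arm(
  slide=[
    [0.001, 0, 0],
    [0.001, 0, 0],
    [0.001, 0, 0],
    [0.001, 0, 0],
    [0.001, 0, 0],
  ],
  yaw=[0, 0, 0, 0, 0],
  hand=[0.0, 0.0, 0.0, 0.0, 0.0],
)

```text
time: 11.32
eef_pos: [0.5495, -0.019, 0.2223]
eef_rot: [-0.0, 0.996, 0.089, 0.0]
ft_force: [0.4, -1.2, -0.6]
finger_gap: 0.253
grasp_force: 30.0
```

Call:
jog_arm(
  slide=[
    [0.001, 0, 0],
    [0.001, 0, 0],
    [0.001, 0, 0],
    [0.001, 0, 0],
    [0.001, 0, 0],
  ],
  yaw=[0, 0, 0, 0, 0],
  hand=[0.0, 0.0, 0.0, 0.0, 0.0],
)

```text
time: 11.95
eef_pos: [0.5505, -0.0189, 0.2223]
eef_rot: [-0.0, 0.996, 0.089, 0.0]
ft_force: [-0.4, 1.3, -0.7]
finger_gap: 0.249
grasp_force: 30.0
```

Call:
jog_arm(
  slide=[
    [0.001, 0, 0],
    [0.001, 0, 0],
    [0.001, 0, 0],
    [0.001, 0, 0],
    [0.001, 0, 0],
  ],
  yaw=[0, 0, 0, 0, 0],
  hand=[0.0, 0.0, 0.0, 0.0, 0.0],
)

```text
time: 12.58
eef_pos: [0.5515, -0.0186, 0.2223]
eef_rot: [-0.0, 0.996, 0.089, -0.0]
ft_force: [-0.6, 0.8, -0.2]
finger_gap: 0.255
grasp_force: 30.0
```

```bash
python3 - <<'E'
from h import *
s=snap("scene");w=snap("wrist")
im=np.zeros((600,800,3),np.uint8)
im[:, :]=cv2.resize(s["pixels"][115:175,225:305],None,fx=10,fy=10,interpolation=cv2.INTER_CUBIC)
im[340:600,0:350]=w["pixels"][0:260,80:430]
cv2.imwrite("pics/m4.png",im[...,::-1])
E
```

```text
(no output)
```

View pics/m4.png

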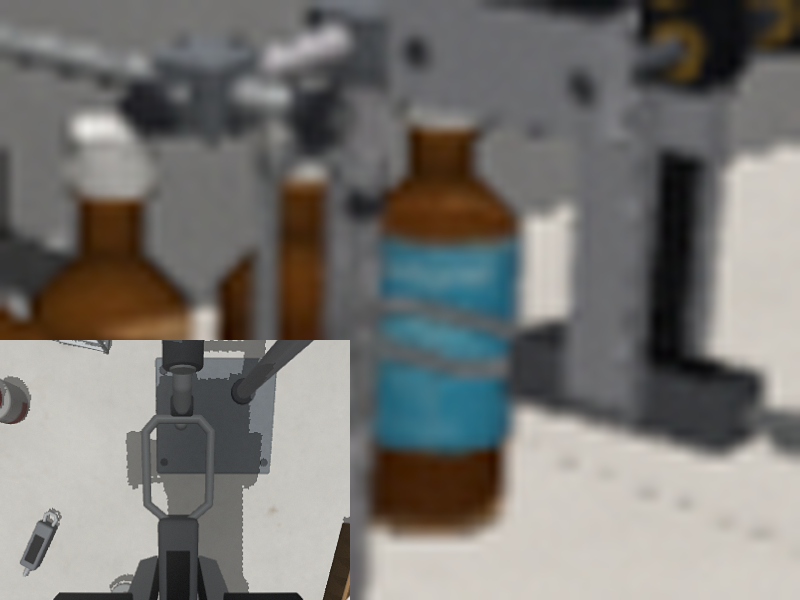

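The wrist inset shows the rod end and hook straight ahead of the bow (within ~2 mm laterally), and the nose's near edge just under the bar at (181,427). So contact is close, and I'll keep feeling forward.

Call:
jog_arm(
  slide=[
    [0.001, 0, 0],
    [0.001, 0, 0],
    [0.001, 0, 0],
    [0.001, 0, 0],
    [0.001, 0, 0],
  ],
  yaw=[0, 0, 0, 0, 0],
  hand=[0.0, 0.0, 0.0, 0.0, 0.0],
)

```text
time: 13.3
eef_pos: [0.5524, -0.0186, 0.2223]
eef_rot: [-0.0, 0.996, 0.089, -0.0]
ft_force: [-2.1, -1.0, 0.1]
finger_gap: 0.253
grasp_force: 30.0
```

Call:
jog_arm(
  slide=[
    [0.001, 0, 0],
    [0.001, 0, 0],
    [0.001, 0, 0],
    [0.001, 0, 0],
    [0.001, 0, 0],
  ],
  yaw=[0, 0, 0, 0, 0],
  hand=[0.0, 0.0, 0.0, 0.0, 0.0],
)

```text
time: 13.92
eef_pos: [0.5535, -0.0183, 0.2223]
eef_rot: [-0.0, 0.996, 0.089, 0.0]
ft_force: [-2.1, -1.0, -0.3]
finger_gap: 0.252
grasp_force: 30.0
```

Call:
jog_arm(
  slide=[
    [0.001, 0, 0],
    [0.001, 0, 0],
    [0.001, 0, 0],
    [0.001, 0, 0],
    [0.001, 0, 0],
  ],
  yaw=[0, 0, 0, 0, 0],
  hand=[0.0, 0.0, 0.0, 0.0, 0.0],
)

```text
time: 14.55
eef_pos: [0.5544, -0.0181, 0.2223]
eef_rot: [-0.0, 0.996, 0.089, -0.0]
ft_force: [-3.3, -0.1, 0.1]
finger_gap: 0.255
grasp_force: 30.0
```

Contact at ≈ TCP x 0.552 (about -2 N). I'll press on to 9 mm past touch.

Call:
jog_arm(
  slide=[
    [0.001, 0, 0],
    [0.002, 0, 0],
    [0.003, 0, 0],
    [0.004, 0, 0],
    [0.004, 0, 0],
  ],
  yaw=[0, 0, 0, 0, 0],
  hand=[0.0, 0.0, 0.0, 0.0, 0.0],
)

```text
time: 15.18
eef_pos: [0.5584, -0.0175, 0.2223]
eef_rot: [-0.0, 0.996, 0.089, -0.0]
ft_force: [-4.2, -0.6, 0.4]
finger_gap: 0.254
grasp_force: 30.0
```

Call:
jog_arm(
  slide=[
    [0.001, 0, 0],
    [0.002, 0, 0],
    [0.003, 0, 0],
    [0.003, 0, 0],
    [0.003, 0, 0],
  ],
  yaw=[0, 0, 0, 0, 0],
  hand=[0.0, 0.0, 0.0, 0.0, 0.0],
)

```text
time: 15.8
eef_pos: [0.5613, -0.017, 0.2223]
eef_rot: [-0.0, 0.996, 0.089, -0.0]
ft_force: [-3.9, -1.4, -0.9]
finger_gap: 0.249
grasp_force: 30.0
```

Call:
jog_arm(
  slide=[
    [0, 0, 0.001],
    [0, 0, 0.003],
    [0, 0, 0.005],
    [0, 0, 0.006],
    [0, 0, 0.006],
  ],
  yaw=[0, 0, 0, 0, 0],
  hand=[0.0, 0.0, 0.0, 0.0, 0.0],
)

```text
time: 16.42
eef_pos: [0.5613, -0.0169, 0.2162]
eef_rot: [-0.0, 0.996, 0.089, -0.0]
ft_force: [-3.0, -0.4, -0.4]
finger_gap: 0.253
grasp_force: 30.0
```

Call:
jog_arm(
  slide=[
    [0, 0, 0.001],
    [0, 0, 0.002],
    [0, 0, 0.003],
    [0, 0, 0.004],
    [0, 0, 0.004],
  ],
  yaw=[0, 0, 0, 0, 0],
  hand=[0.0, 0.0, 0.0, 0.0, 0.0],
)

```text
time: 17.05
eef_pos: [0.5613, -0.0169, 0.2122]
eef_rot: [-0.0, 0.996, 0.089, -0.0]
ft_force: [-2.4, -0.6, -0.5]
finger_gap: 0.254
grasp_force: 30.0
```

Call:
jog_arm(
  slide=[
    [0, 0, 0.001],
    [0, 0, 0.003],
    [0, 0, 0.004],
    [0, 0, 0.005],
    [0, 0, 0.005],
  ],
  yaw=[0, 0, 0, 0, 0],
  hand=[0.0, 0.0, 0.0, 0.0, 0.0],
)

```text
time: 17.68
eef_pos: [0.5612, -0.0169, 0.2071]
eef_rot: [-0.0, 0.996, 0.089, -0.0]
ft_force: [-2.0, -0.8, -2.1]
finger_gap: 0.252
grasp_force: 30.0
```

Call:
jog_arm(
  slide=[
    [0, 0, 0.001],
    [0, 0, 0.002],
    [0, 0, 0.003],
    [0, 0, 0.004],
    [0, 0, 0.004],
  ],
  yaw=[0, 0, 0, 0, 0],
  hand=[0.0, 0.0, 0.0, 0.0, 0.0],
)

```text
time: 18.3
eef_pos: [0.5614, -0.0169, 0.2033]
eef_rot: [-0.0, 0.996, 0.089, 0.0]
ft_force: [0.4, -0.6, -1.3]
finger_gap: 0.252
grasp_force: 30.0
```

Call:
jog_arm(
  slide=[
    [0.001, 0, 0.001],
    [0.002, 0, 0.002],
    [0.004, 0, 0.003],
    [0.006, 0, 0.004],
    [0.006, 0, 0.004],
  ],
  yaw=[0, 0, 0, 0, 0],
  hand=[0.0, 0.0, 0.0, 0.0, 0.0],
)

```text
time: 18.92
eef_pos: [0.5673, -0.0158, 0.1992]
eef_rot: [-0.0, 0.996, 0.089, -0.0]
ft_force: [0.1, 0.3, -0.1]
finger_gap: 0.25
grasp_force: 30.0
```

The force dropped to zero, so the gate has sprung shut. Next I'll set the bar onto the bowl, then loosen the grip and swing the key down about the bar to limit the later swing.

Call:
jog_arm(
  slide=[
    [0.001, 0, 0.002],
    [0.002, 0, 0.004],
    [0.003, 0, 0.006],
    [0.003, 0, 0.008],
    [0.003, 0, 0.008],
  ],
  yaw=[0, 0, 0, 0, 0],
  hand=[0.0, 0.0, 0.0, 0.0, 0.0],
)

```text
time: 19.55
eef_pos: [0.5701, -0.0153, 0.1911]
eef_rot: [-0.0, 0.996, 0.089, -0.0]
ft_force: [-0.1, -0.7, -1.5]
finger_gap: 0.25
grasp_force: 30.0
```

Call:
jog_arm(
  slide=[
    [0, 0, 0],
    [0, 0, 0],
    [0, 0, 0.002],
    [0, 0, 0.004],
    [0, 0, 0.006],
  ],
  yaw=[0, 0, 0, 0, 0],
  hand=[0.0, 0.0, 0.0, 0.0, 0.0],
  newtons=5,
)

```text
time: 20.18
eef_pos: [0.5702, -0.0153, 0.1852]
eef_rot: [-0.0, 0.996, 0.089, 0.0]
ft_force: [0.2, 0.5, 0.3]
finger_gap: 0.259
grasp_force: 5.0
```

Call:
jog_arm(
  slide=[
    [0, 0, 0.005],
    [0.001, 0, 0.01],
    [0.002, 0, 0.016],
    [0.004, 0, 0.022],
    [0.0055, 0, 0.027],
  ],
  yaw=[0, 0, 0, 0, 0],
  hand=[0.0, 0.0, 0.0, 0.0, 0.0],
)

```text
time: 20.8
eef_pos: [0.5757, -0.0143, 0.1578]
eef_rot: [-0.0, 0.996, 0.089, -0.0]
ft_force: [-1.4, -0.2, -0.5]
finger_gap: 0.258
grasp_force: 5.0
```

Call:
jog_arm(
  slide=[
    [0.003, 0, 0.006],
    [0.006, 0, 0.012],
    [0.009, 0, 0.018],
    [0.012, 0, 0.023],
    [0.015, 0, 0.028],
  ],
  yaw=[0, 0, 0, 0, 0],
  hand=[0.0, 0.0, 0.0, 0.0, 0.0],
)

```text
time: 21.42
eef_pos: [0.5908, -0.0116, 0.1301]
eef_rot: [-0.0, 0.996, 0.089, 0.0]
ft_force: [1.2, 0.3, 1.4]
finger_gap: 0.256
grasp_force: 5.0
```

```bash
python3 - <<'E'
from h import *
s=snap("scene");w=snap("wrist")
im=np.zeros((600,800,3),np.uint8)
im[:, :]=cv2.resize(s["pixels"][120:180,225:305],None,fx=10,fy=10,interpolation=cv2.INTER_CUBIC)
im[400:600,500:800]=w["pixels"][0:200,100:400]
cv2.imwrite("pics/m5.png",im[...,::-1])
E
```

```text
(no output)
```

View pics/m5.png

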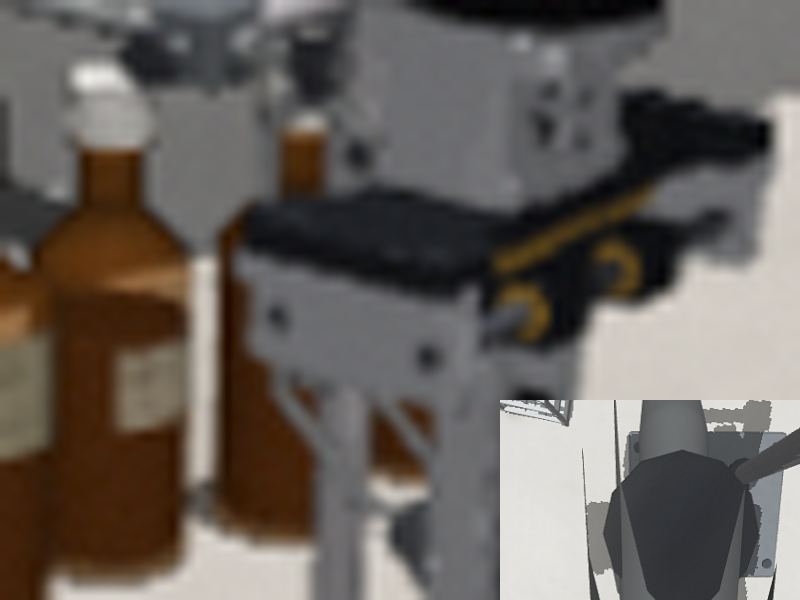

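The key is pitched about 40° down with its bow in the hook. The wrist camera is just above the rod, so I go no lower. Now open and retreat straight back.

Call:
jog_arm(
  slide=[
    [0, 0, 0],
    [0, 0, 0],
    [0, 0, 0],
    [0, 0, 0],
    [0, 0, 0],
  ],
  yaw=[0, 0, 0, 0, 0],
  hand=[0.06, 0.094, 0.094, 0.094, 0.094],
)

```text
time: 22.15
eef_pos: [0.5904, -0.0117, 0.1304]
eef_rot: [0.0, 0.996, 0.089, 0.0]
ft_force: [0.4, -0.6, 0.1]
finger_gap: 0.748
grasp_force: 0.0
```

Call:
jog_arm(
  slide=[
    [-0.02, 0, 0],
    [-0.05, 0, 0],
    [-0.08, 0, 0],
    [-0.11, 0, 0],
    [-0.12, 0, 0],
  ],
  yaw=[0, 0, 0, 0, 0],
  hand=[0.094, 0.094, 0.094, 0.094, 0.094],
)

```text
time: 22.78
eef_pos: [0.4711, -0.0335, 0.1305]
eef_rot: [0.0, 0.996, 0.089, -0.0]
ft_force: [0.8, 0.4, -0.2]
finger_gap: 0.998
grasp_force: 0.0
```

```bash
python3 - <<'E'
from h import *
p=None
for i in range(6):
    s=snap("scene");t=get_obs()["time"];g=cv2.GaussianBlur(s["pixels"],(3,3),0).astype(int)[120:205,215:305]
    if p is not None: print(round(float(t),2),int((np.abs(g-p).sum(2)>40).sum()))
    p=g
im=cv2.resize(s["pixels"][115:205,200:320],None,fx=6.6,fy=6.6,interpolation=cv2.INTER_CUBIC)
cv2.imwrite("pics/m6.png",im[...,::-1]);print(im.shape)
E
```

```text
22.88 145
22.93 491
22.98 506
23.02 453
23.07 439
(594, 792, 3)
```

View pics/m6.png

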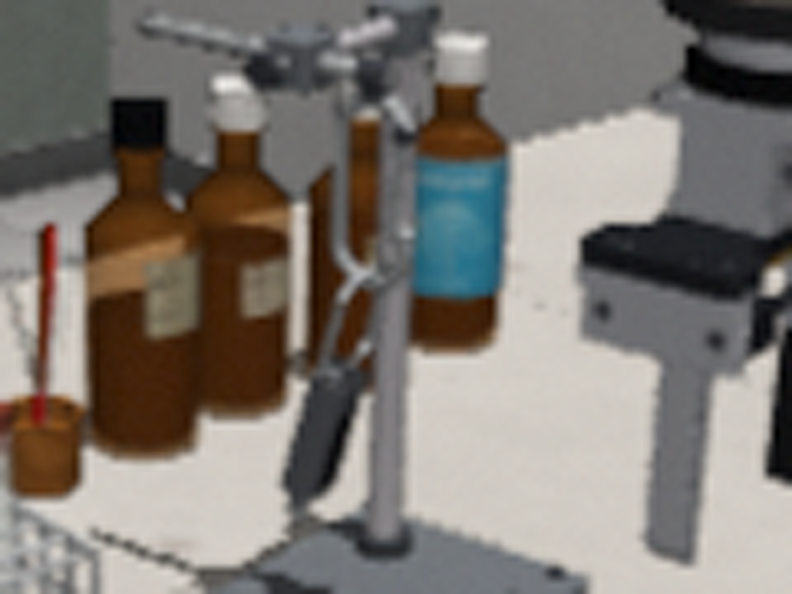

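The key hangs in the hook, swinging (block at crop (325,430)), with the gripper well clear. I'll wait for it to settle while measuring the motion.

Call:
jog_arm(
  slide=[
    [-0.01, 0, 0],
    [-0.01, 0, 0],
    [-0.01, 0, 0],
    [-0.01, 0, 0],
    [-0.01, 0, 0],
  ],
  yaw=[0, 0, 0, 0, 0],
  hand=[0.094, 0.094, 0.094, 0.094, 0.094],
)

```text
time: 23.7
eef_pos: [0.4626, -0.0348, 0.1303]
eef_rot: [-0.0, 0.996, 0.089, 0.0]
ft_force: [-0.6, 0.4, 0.3]
finger_gap: 1.004
grasp_force: 0.0
```

```bash
cat > sw.py <<'E'
from h import *
G=[]
for i in range(14):
    s=snap("scene");G.append(s["pixels"].astype(int)[165:195,235:285])
G=np.array(G);t=get_obs()["time"]
u=[round(float(np.where(g.sum(2)<240)[1].mean()),1) for g in G]
print(round(float(t),2),"dark-u",u)
E
python3 sw.py
```

```text
24.4 dark-u [11.6, 11.4, 11.9, 13.3, 15.8, 17.6, 18.7, 18.9, 18.9, 17.8, 16.0, 13.4, 12.1, 11.4]
```

Call:
jog_arm(
  slide=[
    [0, 0, 0],
    [0, 0, 0],
    [0, 0, 0],
    [0, 0, 0],
    [0, 0, 0],
  ],
  yaw=[0, 0, 0, 0, 0],
  hand=[0.094, 0.094, 0.094, 0.094, 0.094],
)

```text
time: 25.02
eef_pos: [0.4625, -0.0348, 0.1303]
eef_rot: [-0.0, 0.996, 0.089, 0.0]
ft_force: [0.6, 0.0, 0.0]
finger_gap: 1.001
grasp_force: 0.0
```

Call:
jog_arm(
  slide=[
    [0, 0, 0],
    [0, 0, 0],
    [0, 0, 0],
    [0, 0, 0],
    [0, 0, 0],
  ],
  yaw=[0, 0, 0, 0, 0],
  hand=[0.094, 0.094, 0.094, 0.094, 0.094],
)

```text
time: 25.65
eef_pos: [0.4624, -0.0348, 0.1303]
eef_rot: [-0.0, 0.996, 0.089, -0.0]
ft_force: [0.2, 0.6, 0.5]
finger_gap: 1.0
grasp_force: 0.0
```

Call:
jog_arm(
  slide=[
    [0, 0, 0],
    [0, 0, 0],
    [0, 0, 0],
    [0, 0, 0],
    [0, 0, 0],
  ],
  yaw=[0, 0, 0, 0, 0],
  hand=[0.094, 0.094, 0.094, 0.094, 0.094],
)

```text
time: 26.28
eef_pos: [0.4624, -0.0348, 0.1303]
eef_rot: [-0.0, 0.996, 0.089, -0.0]
ft_force: [0.6, 0.4, 0.8]
finger_gap: 1.005
grasp_force: 0.0
```

Call:
jog_arm(
  slide=[
    [0, 0, 0],
    [0, 0, 0],
    [0, 0, 0],
    [0, 0, 0],
    [0, 0, 0],
  ],
  yaw=[0, 0, 0, 0, 0],
  hand=[0.094, 0.094, 0.094, 0.094, 0.094],
)

```text
time: 26.9
eef_pos: [0.4625, -0.0348, 0.1303]
eef_rot: [-0.0, 0.996, 0.089, 0.0]
ft_force: [0.1, -0.3, 0.7]
finger_gap: 1.002
grasp_force: 0.0
```

```bash
python3 sw.py
```

```text
27.6 dark-u [12.7, 14.1, 15.8, 17.4, 18.4, 18.8, 18.1, 16.7, 15.0, 13.4, 12.4, 12.1, 12.5, 13.6]
```

Decaying slowly; the gripper is clear, so I'll let it settle.

Call:
jog_arm(
  slide=[
    [0, 0, 0],
    [0, 0, 0],
    [0, 0, 0],
    [0, 0, 0],
    [0, 0, 0],
  ],
  yaw=[0, 0, 0, 0, 0],
  hand=[0.094, 0.094, 0.094, 0.094, 0.094],
)

```text
time: 28.22
eef_pos: [0.4624, -0.0348, 0.1303]
eef_rot: [-0.0, 0.996, 0.089, 0.0]
ft_force: [0.1, 0.1, 1.3]
finger_gap: 1.001
grasp_force: 0.0
```

Call:
jog_arm(
  slide=[
    [0, 0, 0],
    [0, 0, 0],
    [0, 0, 0],
    [0, 0, 0],
    [0, 0, 0],
  ],
  yaw=[0, 0, 0, 0, 0],
  hand=[0.094, 0.094, 0.094, 0.094, 0.094],
)

```text
time: 28.85
eef_pos: [0.4625, -0.0348, 0.1303]
eef_rot: [-0.0, 0.996, 0.089, 0.0]
ft_force: [-1.6, 0.1, -0.2]
finger_gap: 1.001
grasp_force: 0.0
```

Call:
jog_arm(
  slide=[
    [0, 0, 0],
    [0, 0, 0],
    [0, 0, 0],
    [0, 0, 0],
    [0, 0, 0],
  ],
  yaw=[0, 0, 0, 0, 0],
  hand=[0.094, 0.094, 0.094, 0.094, 0.094],
)

```text
time: 29.48
eef_pos: [0.4624, -0.0348, 0.1303]
eef_rot: [-0.0, 0.996, 0.089, 0.0]
ft_force: [0.0, 0.3, -0.6]
finger_gap: 0.999
grasp_force: 0.0
```

Call:
jog_arm(
  slide=[
    [0, 0, 0],
    [0, 0, 0],
    [0, 0, 0],
    [0, 0, 0],
    [0, 0, 0],
  ],
  yaw=[0, 0, 0, 0, 0],
  hand=[0.094, 0.094, 0.094, 0.094, 0.094],
)

```text
time: 30.1
eef_pos: [0.4624, -0.0348, 0.1303]
eef_rot: [-0.0, 0.996, 0.089, -0.0]
ft_force: [0.3, 0.0, 0.2]
finger_gap: 0.999
grasp_force: 0.0
```

Call:
jog_arm(
  slide=[
    [0, 0, 0],
    [0, 0, 0],
    [0, 0, 0],
    [0, 0, 0],
    [0, 0, 0],
  ],
  yaw=[0, 0, 0, 0, 0],
  hand=[0.094, 0.094, 0.094, 0.094, 0.094],
)

```text
time: 30.72
eef_pos: [0.4625, -0.0348, 0.1303]
eef_rot: [-0.0, 0.996, 0.089, 0.0]
ft_force: [-0.6, 0.3, 0.1]
finger_gap: 1.002
grasp_force: 0.0
```

Call:
jog_arm(
  slide=[
    [0, 0, 0],
    [0, 0, 0],
    [0, 0, 0],
    [0, 0, 0],
    [0, 0, 0],
  ],
  yaw=[0, 0, 0, 0, 0],
  hand=[0.094, 0.094, 0.094, 0.094, 0.094],
)

```text
time: 31.35
eef_pos: [0.4625, -0.0348, 0.1303]
eef_rot: [-0.0, 0.996, 0.089, 0.0]
ft_force: [0.5, -0.3, 0.9]
finger_gap: 1.002
grasp_force: 0.0
```

Call:
jog_arm(
  slide=[
    [0, 0, 0],
    [0, 0, 0],
    [0, 0, 0],
    [0, 0, 0],
    [0, 0, 0],
  ],
  yaw=[0, 0, 0, 0, 0],
  hand=[0.094, 0.094, 0.094, 0.094, 0.094],
)

```text
time: 31.98
eef_pos: [0.4624, -0.0348, 0.1303]
eef_rot: [-0.0, 0.996, 0.089, 0.0]
ft_force: [-0.5, 0.6, 0.2]
finger_gap: 0.999
grasp_force: 0.0
```

Call:
jog_arm(
  slide=[
    [0, 0, 0],
    [0, 0, 0],
    [0, 0, 0],
    [0, 0, 0],
    [0, 0, 0],
  ],
  yaw=[0, 0, 0, 0, 0],
  hand=[0.094, 0.094, 0.094, 0.094, 0.094],
)

```text
time: 32.6
eef_pos: [0.4624, -0.0348, 0.1303]
eef_rot: [-0.0, 0.996, 0.089, -0.0]
ft_force: [0.9, -0.5, 0.2]
finger_gap: 0.999
grasp_force: 0.0
```

Call:
jog_arm(
  slide=[
    [0, 0, 0],
    [0, 0, 0],
    [0, 0, 0],
    [0, 0, 0],
    [0, 0, 0],
  ],
  yaw=[0, 0, 0, 0, 0],
  hand=[0.094, 0.094, 0.094, 0.094, 0.094],
)

```text
time: 33.22
eef_pos: [0.4624, -0.0347, 0.1303]
eef_rot: [-0.0, 0.996, 0.089, -0.0]
ft_force: [0.1, 0.2, 0.0]
finger_gap: 0.999
grasp_force: 0.0
```

Call:
jog_arm(
  slide=[
    [0, 0, 0],
    [0, 0, 0],
    [0, 0, 0],
    [0, 0, 0],
    [0, 0, 0],
  ],
  yaw=[0, 0, 0, 0, 0],
  hand=[0.094, 0.094, 0.094, 0.094, 0.094],
)

```text
time: 33.85
eef_pos: [0.4624, -0.0348, 0.1303]
eef_rot: [-0.0, 0.996, 0.089, 0.0]
ft_force: [0.3, -0.2, 0.6]
finger_gap: 1.002
grasp_force: 0.0
```

```bash
python3 sw.py; python3 - <<'E'
from h import *
# block axis lean in stand x-z plane
th=np.radians(10.1);X=np.array([np.cos(th),np.sin(th),0]);Y=np.array([-X[1],X[0],0]);O=np.array([.630,-.0047,0])
for i in range(12):
    s=snap("scene");g=s["pixels"].astype(int)[168:195,235:262]
    m=(g.sum(2)<240).astype(np.uint8);n,l,st,ce=cv2.connectedComponentsWithStats(m);k=1+st[1:,4].argmax();u,v=ce[k]+[235,168]
    o,r=ray(s,u,v);t=-((o-O)@Y)/(r@Y);p=o+t*r
    print(st[k,4],np.round([(p-O)@X,p[2]],4))
E
```

```text
34.55 dark-u [16.1, 16.3, 16.2, 15.9, 15.4, 14.8, 14.5, 14.4, 14.5, 14.8, 15.2, 15.8, 16.1, 16.2]
165 [0.0251 0.1069]
159 [0.0274 0.1065]
137 [0.03  0.101]
185 [0.0372 0.1114]
179 [0.0394 0.1075]
184 [0.0403 0.1074]
263 [0.0556 0.1131]
255 [0.0556 0.113 ]
184 [0.0367 0.1108]
149 [0.0301 0.1048]
265 [0.0505 0.115 ]
156 [0.0268 0.106 ]
```

Swing is down to about a quarter; I'll wait a little longer.

Call:
jog_arm(
  slide=[
    [0, 0, 0],
    [0, 0, 0],
    [0, 0, 0],
    [0, 0, 0],
    [0, 0, 0],
  ],
  yaw=[0, 0, 0, 0, 0],
  hand=[0.094, 0.094, 0.094, 0.094, 0.094],
)

```text
time: 35.78
eef_pos: [0.4625, -0.0348, 0.1303]
eef_rot: [-0.0, 0.996, 0.089, 0.0]
ft_force: [0.7, -1.0, 0.3]
finger_gap: 0.998
grasp_force: 0.0
```

Call:
jog_arm(
  slide=[
    [0, 0, 0],
    [0, 0, 0],
    [0, 0, 0],
    [0, 0, 0],
    [0, 0, 0],
  ],
  yaw=[0, 0, 0, 0, 0],
  hand=[0.094, 0.094, 0.094, 0.094, 0.094],
)

```text
time: 36.4
eef_pos: [0.4625, -0.0348, 0.1303]
eef_rot: [-0.0, 0.996, 0.089, 0.0]
ft_force: [-0.3, 0.4, -0.5]
finger_gap: 0.996
grasp_force: 0.0
```

Call:
jog_arm(
  slide=[
    [0, 0, 0],
    [0, 0, 0],
    [0, 0, 0],
    [0, 0, 0],
    [0, 0, 0],
  ],
  yaw=[0, 0, 0, 0, 0],
  hand=[0.094, 0.094, 0.094, 0.094, 0.094],
)

```text
time: 37.02
eef_pos: [0.4624, -0.0348, 0.1303]
eef_rot: [-0.0, 0.996, 0.089, 0.0]
ft_force: [-0.4, -0.2, 0.5]
finger_gap: 0.997
grasp_force: 0.0
```

Call:
jog_arm(
  slide=[
    [0, 0, 0],
    [0, 0, 0],
    [0, 0, 0],
    [0, 0, 0],
    [0, 0, 0],
  ],
  yaw=[0, 0, 0, 0, 0],
  hand=[0.094, 0.094, 0.094, 0.094, 0.094],
)

```text
time: 37.65
eef_pos: [0.4624, -0.0348, 0.1303]
eef_rot: [-0.0, 0.996, 0.089, 0.0]
ft_force: [0.1, 1.0, -0.2]
finger_gap: 0.998
grasp_force: 0.0
```

Call:
jog_arm(
  slide=[
    [0, 0, 0],
    [0, 0, 0],
    [0, 0, 0],
    [0, 0, 0],
    [0, 0, 0],
  ],
  yaw=[0, 0, 0, 0, 0],
  hand=[0.094, 0.094, 0.094, 0.094, 0.094],
)

```text
time: 38.28
eef_pos: [0.4625, -0.0348, 0.1303]
eef_rot: [-0.0, 0.996, 0.089, 0.0]
ft_force: [-0.4, 0.1, 0.4]
finger_gap: 1.003
grasp_force: 0.0
```

Call:
jog_arm(
  slide=[
    [0, 0, 0],
    [0, 0, 0],
    [0, 0, 0],
    [0, 0, 0],
    [0, 0, 0],
  ],
  yaw=[0, 0, 0, 0, 0],
  hand=[0.094, 0.094, 0.094, 0.094, 0.094],
)

```text
time: 38.9
eef_pos: [0.4624, -0.0348, 0.1303]
eef_rot: [-0.0, 0.996, 0.089, -0.0]
ft_force: [0.0, -0.2, 1.1]
finger_gap: 1.002
grasp_force: 0.0
```

Call:
jog_arm(
  slide=[
    [0, 0, 0],
    [0, 0, 0],
    [0, 0, 0],
    [0, 0, 0],
    [0, 0, 0],
  ],
  yaw=[0, 0, 0, 0, 0],
  hand=[0.094, 0.094, 0.094, 0.094, 0.094],
)

```text
time: 39.52
eef_pos: [0.4624, -0.0348, 0.1303]
eef_rot: [-0.0, 0.996, 0.089, -0.0]
ft_force: [0.3, 0.1, 0.7]
finger_gap: 1.0
grasp_force: 0.0
```

Call:
jog_arm(
  slide=[
    [0, 0, 0],
    [0, 0, 0],
    [0, 0, 0],
    [0, 0, 0],
    [0, 0, 0],
  ],
  yaw=[0, 0, 0, 0, 0],
  hand=[0.094, 0.094, 0.094, 0.094, 0.094],
)

```text
time: 40.15
eef_pos: [0.4624, -0.0348, 0.1303]
eef_rot: [-0.0, 0.996, 0.089, -0.0]
ft_force: [-0.4, 1.2, 0.2]
finger_gap: 0.997
grasp_force: 0.0
```

Call:
jog_arm(
  slide=[
    [0, 0, 0],
    [0, 0, 0],
    [0, 0, 0],
    [0, 0, 0],
    [0, 0, 0],
  ],
  yaw=[0, 0, 0, 0, 0],
  hand=[0.094, 0.094, 0.094, 0.094, 0.094],
)

```text
time: 40.78
eef_pos: [0.4624, -0.0348, 0.1303]
eef_rot: [-0.0, 0.996, 0.089, 0.0]
ft_force: [-0.1, 0.1, -0.3]
finger_gap: 1.0
grasp_force: 0.0
```

```bash
python3 sw.py; python3 - <<'E'
from h import *
s=snap("scene");im=cv2.resize(s["pixels"][115:205,200:320],None,fx=6.6,fy=6.6,interpolation=cv2.INTER_CUBIC)
cv2.imwrite("pics/m7.png",im[...,::-1])
E
```

```text
41.48 dark-u [15.3, 15.4, 15.3, 15.4, 15.4, 15.4, 15.4, 15.4, 15.4, 15.3, 15.4, 15.4, 15.4, 15.4]
```

View pics/m7.png

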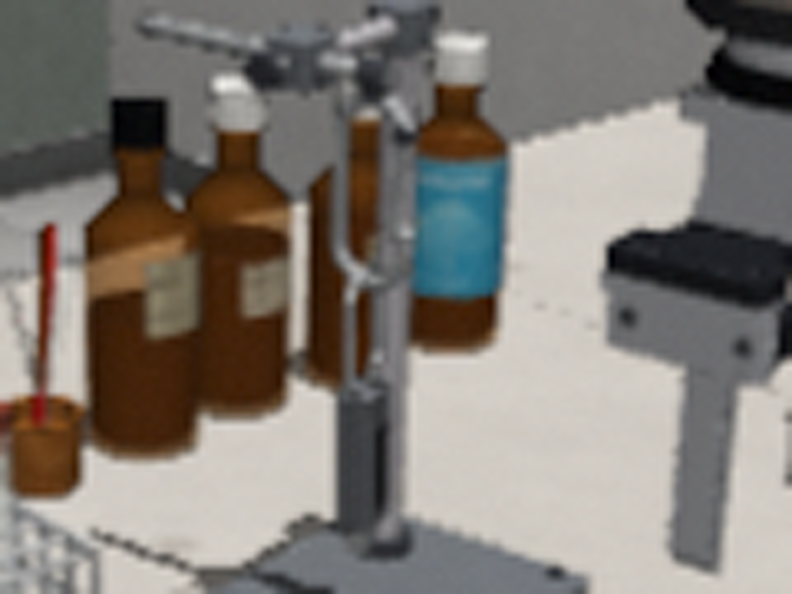

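The key hangs straight and still (block at crop (360,460), bar in the bowl at (370,275)) with the gripper clear. Handing in.

```bash
python3 -c "
from cell import manip
print(manip.hand_in())"
```

```text
the job is handed in; nothing more can be done
None
```

The key with the wide bow hangs still and straight down in the snap hook, the gripper is well clear, and the job was handed in at about 41 s. I judged the gate shut by the push force falling to zero as the bar dropped in, not by a clear view of it. The highest force I read while pressing was about 4 N.

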